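Load the parts basket on the swing arm and hold its index plunger out

ROBOT

A 6-joint arm with a two-finger parallel gripper is mounted at the origin on the work surface. World frame = base frame: x ahead of the robot, y to its left, z up, the work surface at z = 0. Lengths are in m, angles in rad, forces in N, time in s.
With the tool pointing down it reaches from about 0.225 to 0.875 m from the base axis. Payload 3.4 kg.
Tool frame: the origin (TCP) lies at the very end of the fingers, on their centre line; the grasp point (between the pads) lies 19 mm behind it; z points along the fingers, y is the direction in which the jaws open and shut (so a half turn about z gives the same grasp; the last joint's range is limited). The gripper opens to 85 mm and grips with 20 to 120 N. Pads are 22 mm wide; open, the fingers measure 114 mm over their backs; the gripper's body (76 mm by 85 mm) begins 54 mm behind the grasp point. The pads swing forward as they close: fully open they stand 13 mm farther back than shut.
Start: joints at [-0.121, 0.276, 1.505, -0, 1.361, -0.121], TCP at [0.575, -0, 0.231] pointing down, gripper open.
Joint ranges: [-2.89, 2.89], [-0.75, 2.08], [0.22, 2.7], [-1.18, 4.32], [0.11, 2.71], [-2.7, 2.7]. Speed limits (rad/s): [2.57, 2.57, 3.14, 3.14, 3.14, 3.14].

INTERFACE

Orientations are given as a unit quaternion [w, x, y, z].
In Python, from rig import manip gives the robot as it stands. The module is installed in compiled form; this text tells all that it offers.
- The arm moves only by the tool carry_out, never from a script. Its argument "moves" is one flat list of numbers, 5 for each row, row after row: the opening in per cent of the stroke, from 0 (shut) to 100 (fully open), then the shift along the world's x, y, z in cm, then the turn about the world's z in rad. A call has exactly 10 rows; each row shifts and turns the commanded pose from where the row before left it; what a row does not reach is not made up. A row lasts 1/10 s, in which the tool goes at most 50 mm and 8.59 degrees, less where a joint would pass 70% of its speed; a pose out of reach is approached as far as the arm can. A call is refused whole if a number of a shift passes 5 or a number of a turn 0.15, either way. A call with a gripper value outside its range is refused whole. The fingers move at their own pace and stop on an object; "squeeze" is the grip in N (left out, the last holds). Time passes only in rows, so rows that do not move let the fingers close, or fill a call up. It gives the time, the measured TCP pose, the force and the opening at its end, in the units of the state.
- manip.get_state(): the state, without advancing time (a new reading comes with each control period).
- manip.get_image(name): name is "scene" or "side" or "wrist"; returns the picture (480x640x3 uint8, red, green, blue); there is no depth.
- manip.camera_info(name): a dict with "fov_y" (degrees; the focal length in pixels is half the picture's height over the tangent of half this angle, whatever the lens; pixels are square), "cx", "cy" (the principal point, pixels), "dist" ([k1, k2, p1, p2, k3] as OpenCV has them; the pictures are not rectified), "rvec" (rotation vector, rad) and "tvec" (3), from world to camera coordinates, as OpenCV has them; the wrist camera has in their place "hand_eye" (4x4, takes a point from camera to tool coordinates, whose origin is the TCP and whose axes are the flange's). Camera axes: x right, y down, z forward; pixel columns grow to the right and rows downward; lengths in m; the calibration is good to about 2 mm. A picture is of the moment at which its call begins: read the wrist's pose just before it. camera_info takes no time and is no camera call.
- manip.sign_off(): hands the job in, once; it reports no verdict.
The state is a dict: "clock": time; "qpos": joint angles; "qd": joint speeds; "effort": joint torques, N m; "position": TCP position; "ee_rot": TCP orientation; "contact_force": force on the tool from outside, world axes, zero at the start; "moment": the same for the moment, N m; "width": finger opening in m.
Only numpy, scipy, OpenCV 4.12 (cv2) and the standard library are available. Lean on these libraries where they do the work, as an engineer would, in place of code of your own. Each camera call takes 0.05 s, during which the arm holds its last target. There are 200 camera calls.

TASK

Hang the wire parts basket by its blue handle in the chrome hook at the end of the swing arm and let go of it. Then take the red knob of the arm's index plunger, pull it straight up all the way to its stop so that the pin is clear of its hole in the index plate, and finish still holding it pulled up, so that I can swing the basket over the orange drip tub. Leave the arm itself where it stands and do not shift the tub, the olive jar, the foil tray or the bottle opener.

Things in the scene. Friction and masses are not known exactly. Their poses are not given: they have to be found in the camera images.
- basket_bar (a point): Centre of the straight blue handle bar of the loose wire parts basket (0.25 to 0.45 kg). Bar 145 mm long along this frame's x, 10 mm thick (grip across y), z up, 140 mm above the basket's underside; 8 mm upright wires at x = +-72 mm carry it. The hook takes the bar's middle, so grip it 35 to 45 mm to one side. The basket is the same both ways round.
- basket: The same basket: 150 mm along x, 110 mm along y, walls 55 mm high, open top, some bearings and bolts fixed in it. Origin at the middle of its underside, axes as basket_bar.
- hook_seat (a point): Open U-shaped chrome hook at the arm's end, 10 mm rod. Origin: the seat, top of the rod at the U's bottom, 215 mm above the bench. y: outwards along the arm to the tip; x: level, across the arm (a hung bar lies along x, its centre 5 mm above the seat); z up. Inside 26 mm wide near the seat, 50 mm at the top. The tip reaches y = +38, z = +33 mm; lower the bar in from above.
- tube_end (a point): Outer end of the swing arm's 18 mm tube, on its centre line, 34 mm from the hook seat towards the column; the tube's top is 29 mm above the seat. Axes as hook_seat.
- knob (a point): Red round pull knob of the index plunger, on the arm's tail beyond the column, 299 mm from the hook seat. 30 mm in diameter, 24 mm high, straight-sided from 10 mm below to 8 mm above its centre. Origin at its centre, 273 mm above the bench while the pin is seated; z up along the plunger; y along the arm towards column and hook. Grip it from above, best across x.
- barrel (a point): Middle of the top of the steel plunger barrel under the knob (25 mm in diameter, 15 mm below the knob's centre); the lug it stands on is 32 mm lower. The hub, 42 mm in diameter, has its axis 65 mm away along +y and its top 14 mm below this point. Axes as knob.
- plunger (a joint): Lift of the plunger in m: 0 = pin seated 9 mm deep in the index plate, 0.016 = pulled up to its stop. Its spring pulls it back down with about 9 N when seated, 17 N at the stop (stiffness 500 N/m).
- swing (a joint): Turn of the swing arm about its column in rad, 0 at the start, positive anticlockwise from above. Locked by the seated pin (0.02 to 0.03 rad of play); free, with some friction (about 1 to 2 N at the hook), once the pin is out.
- column: Fixed column of the swing arm: 130 mm square foot on the bench, 32 mm post, 150 by 106 mm index plate with five holes, its top 200 mm above the bench; hub and arm tube above reach 244 mm. Origin: middle of the foot's underside, on the pivot axis; the arm points along its y while swing is 0.
- tub: Shallow round orange plastic tub, 212 mm in diameter, 58 mm high, beside the arm; origin at the middle of its underside. Not to be moved.
- jar: Clear olive jar with green lid, 72 mm in diameter, 106 mm high; origin at the middle of its underside. Not to be moved.
- foil_tray: Crumpled aluminium foil tray, about 165 by 115 mm, 37 mm high; origin at the middle of its underside, long side along x. Not to be moved.
- opener: Flat steel bottle opener lying on the bench, about 130 mm long along x, 6 mm thick, ring at +x; origin under the middle of its handle. Not to be moved.
Things that resemble listed ones, but are neither listed nor needed, are in the scene too. Of the things like the basket, leave any that is purple or turquoise; of the rest the larger one is meant.

How it is judged:
By the outcome, as a careful person would: the job done as asked, in the order asked, and still so for the second after the job is handed in, while the arm keeps its last pose, push and grip.
It also fails if it takes over 64 s, if anything falls off the work surface, if the arm or the gripper's body presses on something with over 40 N, if the wrist force passes 120 N, or if a joint passes its speed limit or range.

## Working session

There is one attempt and no reset: what is moved stays moved. The work goes in short steps, Python scripts to look and compute and a tool call to move; the robot and the scene stay as the last step left them, time stands still between calls to the robot, and variables do not carry over. Pictures are saved under pics/ and viewed, about 8 in all and at most 12, crops included, and the job is handed in when it is done.

Besides the shell and the picture viewer there is one more tool, called after "Call:" as name(argument=value, ...) on one line, values as JSON. carry_out: Moves the arm, as the interface text tells. Its arguments: {"type":"object","properties":{"moves":{"type":"array","items":{"type":"number"}},"squeeze":{"type":"number"}},"required":["moves"]}

```bash
mkdir -p pics
cat > h.py <<'E'
import numpy as np, cv2
from rig import manip
def K(n):
    c=manip.camera_info(n); f=240/np.tan(np.radians(c["fov_y"])/2)
    return np.array([[f,0,c["cx"]],[0,f,c["cy"]],[0,0,1.]]),np.array(c["dist"],float),c
def ext(n,st=None):
    k,d,c=K(n)
    if "rvec" in c: return cv2.Rodrigues(np.array(c["rvec"],float))[0],np.array(c["tvec"],float).ravel()
    from scipy.spatial.transform import Rotation as R
    st=st or manip.get_state(); q=st["ee_rot"]
    T=np.eye(4);T[:3,:3]=R.from_quat([q[1],q[2],q[3],q[0]]).as_matrix();T[:3,3]=st["position"]
    M=np.linalg.inv(T@np.array(c["hand_eye"])); return M[:3,:3],M[:3,3]
def ray(n,uv,E=None):
    k,d,_=K(n);R,t=E or ext(n)
    p=cv2.undistortPoints(np.array([[uv]],float),k,d).ravel()
    v=R.T@np.array([p[0],p[1],1]);return -R.T@t,v/np.linalg.norm(v)
def atz(n,uv,z,E=None):
    o,v=ray(n,uv,E);return o+v*(z-o[2])/v[2]
def proj(n,P,E=None):
    k,d,_=K(n);R,t=E or ext(n)
    return cv2.projectPoints(np.atleast_2d(np.array(P,float)),cv2.Rodrigues(R)[0],t,k,d)[0].reshape(-1,2)
def tri(obs):
    A=np.zeros((3,3));b=np.zeros(3);L=[]
    for n,uv,*E in obs:
        o,v=ray(n,uv,*E);M=np.eye(3)-np.outer(v,v);A+=M;b+=M@o;L.append((o,v))
    p=np.linalg.solve(A,b);return p,[float(np.linalg.norm(np.cross(p-o,v))) for o,v in L]
def snap(n,f):
    im=manip.get_image(n);cv2.imwrite("pics/"+f,im[:,:,::-1]);return im
E
python3 - <<'E'
from h import *
for n in("scene","side","wrist"): snap(n,n+"0.png")
for n in("scene","side"):
    R,t=ext(n);print(n,K(n)[0][0,0],-R.T@t,R[2])
print(manip.get_state(),manip.camera_info("wrist"))
E
```

```text
scene 492.93277145368666 [ 0.88678525 -0.44295976  0.96081892] [-0.34991082  0.5281695  -0.77369205]
side 433.80614861733886 [ 0.26205267 -0.61022987  0.74715792] [ 0.25197882  0.76588007 -0.59155253]
{'clock': 0.15, 'qpos': array([-1.20983282e-01,  2.76458908e-01,  1.50584847e+00, -3.47449047e-05,
        1.36071230e+00, -1.21006124e-01]), 'qd': array([ 0.00150469, -0.00311122, -0.00402489, -0.00134982,  0.00101725,
        0.0011953 ]), 'effort': array([ 9.65923646e-04, -4.17143512e+01, -2.46032345e+01, -1.26433165e-04,
        7.58384820e-03, -3.43765259e-05]), 'position': array([5.74597367e-01, 4.06977234e-05, 2.30630746e-01]), 'ee_rot': array([-5.51265749e-04,  7.07095955e-01,  7.07117247e-01, -4.53320897e-04]), 'contact_force': array([-0.11513311, -0.64273593,  0.17477497]), 'moment': array([-0.02212041,  0.03448762, -0.04370812]), 'width': 0.08528390907917377} {'fov_y': 71.89458571977666, 'cx': 320.96360092897726, 'cy': 238.5386307350308, 'dist': array([-0.05604543,  0.        ,  0.        ,  0.        ,  0.        ]), 'hand_eye': array([[-9.53426153e-05, -9.54345100e-01, -2.98706247e-01,
         7.68774142e-02],
       [ 9.99999790e-01,  1.00386959e-04, -6.39914297e-04,
        -9.39643967e-04],
       [ 6.40685286e-04, -2.98706245e-01,  9.54344890e-01,
        -1.42773642e-01],
       [ 0.00000000e+00,  0.00000000e+00,  0.00000000e+00,
         1.00000000e+00]])}
```

View pics/scene0.png

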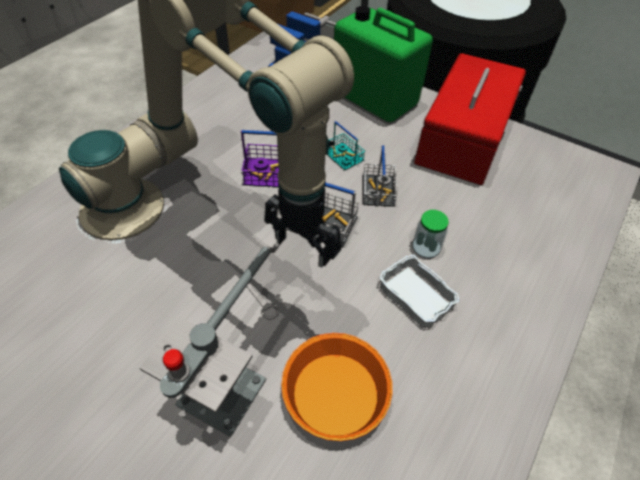

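View pics/side0.png

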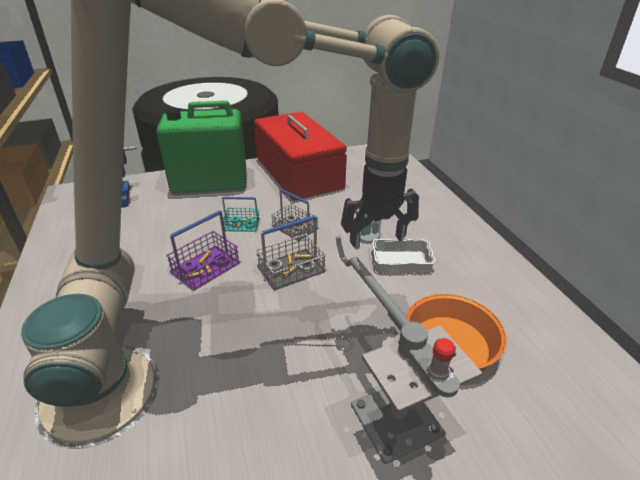

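View wrist.

The scene view shows the grey basket partly hidden by the gripper. In the side view its blue handle runs from about (263,235) to (317,220). The hook is near (342,250), the knob near (444,348) and the hub near (412,335).

Run:
```python
import cv2
a=cv2.imread("pics/side0.png");s=cv2.imread("pics/scene0.png");w=cv2.imread("pics/wrist0.png")
A=cv2.resize(a[205:305,240:440],(800,400),interpolation=cv2.INTER_CUBIC)
B=cv2.resize(s[340:390,140:210],None,fx=4,fy=4,interpolation=cv2.INTER_CUBIC)
C=cv2.resize(a[320:370,400:470],None,fx=4,fy=4,interpolation=cv2.INTER_CUBIC)
D=cv2.resize(w,(240,180));D=cv2.copyMakeBorder(D,0,20,0,0,cv2.BORDER_CONSTANT)
cv2.imwrite("pics/c1.png",cv2.vconcat([A,cv2.hconcat([B,C,D])]))
```

```text
(no output)
```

View pics/c1.png

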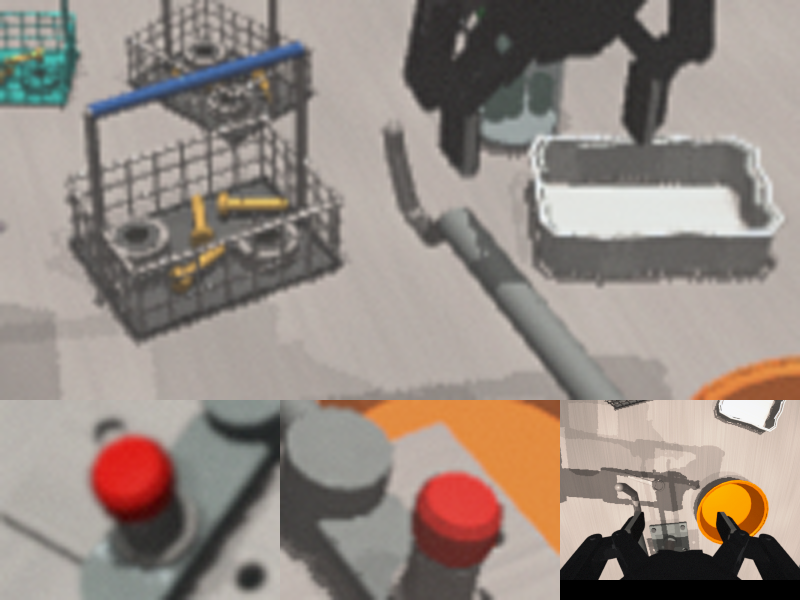

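View pics/wrist0.png

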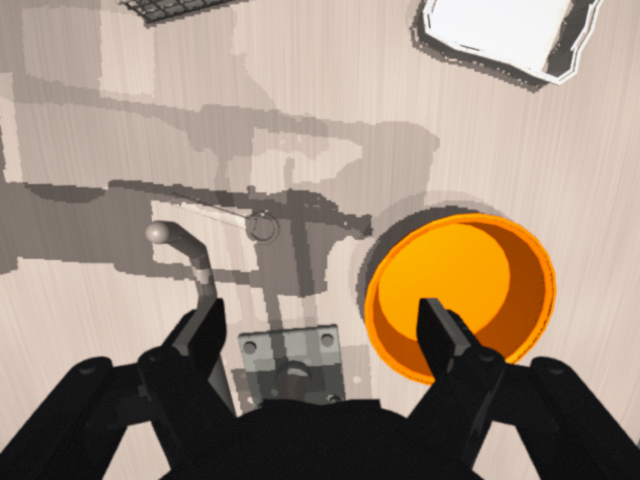

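In the wrist view the hook tip is at (157,232) and the opener lies on the bench around (200,212)-(262,228). From the crops, the handle ends in the side view are (263,232) and (315,217). The knob is at (444,350) in the side view and (173,359.5) in the scene view.

Run:
```python
from h import *
a=atz("side",(263,232),.14);b=atz("side",(315.2,216.8),.14)
print("bar",a,b,np.linalg.norm(a-b),(a+b)/2)
k,r=tri([("side",(444,350)),("scene",(173,359.5))]);print("knob",k,r, atz("side",(444,350),.273),atz("scene",(173,359.5),.273))
t,r=tri([("side",(338,237)),("wrist",(157,232))]);print("tip",t,r)
for n,u in(("side",(338,237)),("wrist",(157,232))):print(atz(n,u,.245))
print("tub", [atz("side",u,.058) for u in((457,298),(457,373))])
import itertools
u=t[:2]-k[:2];print(np.linalg.norm(u),np.degrees(np.arctan2(u[1],u[0])))
u/=np.linalg.norm(u);s=k[:2]+.299*u;print("seat",s)
```

```text
bar [0.39195421 0.24608046 0.14      ] [0.53221485 0.2734895  0.14      ] 0.14291362197466095 [0.46208453 0.25978498 0.14      ]
knob [ 0.54464591 -0.29173301  0.27474328] [0.0007831376613675046, 0.0007831376613675925] [ 0.54579387 -0.29142803  0.273     ] [ 0.5433552  -0.29060935  0.273     ]
tip [0.50696181 0.03914228 0.24488831] [0.0007312214502979058, 0.0007312214502979727]
[0.50740108 0.03835925 0.245     ]
[0.50632299 0.03949573 0.245     ]
tub [array([ 0.78066974, -0.02348492,  0.058     ]), array([ 0.66968261, -0.20349878,  0.058     ])]
0.3330143374093628 96.4975427539496
seat [0.51081089 0.00534643]
```

Call:
carry_out(moves=[50, 0, 0, 4.5, -0.138, 50, 0, 0, 4.5, -0.138, 50, -1.9, 3.15, 0, -0.138, 50, -1.9, 3.15, 0, -0.138, 50, -1.9, 3.15, 0, -0.138, 50, -1.9, 3.15, 0, -0.138, 50, -1.9, 3.15, 0, -0.138, 50, -1.9, 3.15, 0, -0.138, 50, -1.9, 3.15, 0, -0.138, 50, -1.9, 3.15, 0, -0.138], squeeze=80)

```text
clock: 1.15
position: [0.4219, 0.2531, 0.3211]
ee_rot: [0.0, 0.996, 0.092, -0.0]
contact_force: [0.1, 0.2, 0.5]
width: 0.0429
```

Run:
```python
from h import *
s=manip.get_state();print(s["position"],s["ee_rot"],s["width"],s["qd"].round(3));w=snap("wrist","w1.png");print(proj("wrist",[[.392,.246,.14],[.532,.2735,.14]]))
E=ext("scene");snap("scene","s1.png")
```

```text
[0.42191719 0.25306186 0.32111219] [ 8.04900677e-05  9.95727478e-01  9.23404406e-02 -1.62265682e-04] 0.04291102794276272 [ 0.742 -0.019  0.024 -0.    -0.012  2.1  ]
[[329.26671567 239.93199532]
 [328.68026028  90.32722401]]
```

View pics/w1.png

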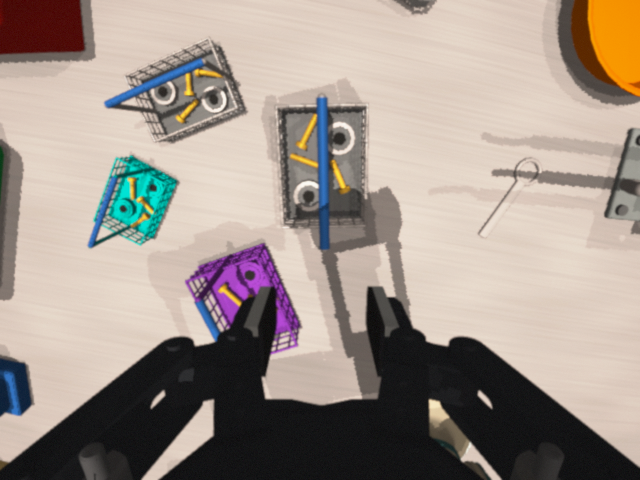

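The wrist view shows the grey basket's bar from (325,248) to (322,97). The purple basket's nearest corners are about (265,245) and (300,340).

Run:
```python
from h import *
from scipy.spatial.transform import Rotation as R
st=dict(position=[.42191719,.25306186,.32111219],ee_rot=[8.04900677e-05,9.95727478e-01,9.23404406e-02,-1.62265682e-04])
E=ext("wrist",st)
a=atz("wrist",(325,248),.14,E);b=atz("wrist",(321.5,97),.14,E)
print(a,b,np.linalg.norm(a-b),(a+b)/2,np.degrees(np.arctan2((b-a)[1],(b-a)[0])))
print("side proj",proj("side",[a,b]))
for u in((265,245),(300,340)):print("purple",atz("wrist",u,.05,E))
s=manip.get_state();print(s["position"],s["qd"].round(3),R.from_quat(np.roll(s["ee_rot"],-1)).as_matrix()[:,1])
```

```text
[0.38671465 0.24300861 0.14      ] [0.52922634 0.27340844 0.14      ] 0.1457179855086612 [0.45797049 0.25820853 0.14      ] 12.041548335936373
side proj [[261.11020442 233.07057917]
 [314.08530436 217.00342029]]
purple [0.3457956  0.31488662 0.05      ]
purple [0.20994064 0.24539325 0.05      ]
[0.42039031 0.25505671 0.32126983] [-0.059  0.009 -0.008 -0.073 -0.013 -0.144] [ 0.19279698 -0.98123612 -0.00223792]
```

Call:
carry_out(moves=[50, -0.2, -0.1, -3, 0, 50, 0, 0, -4, 0, 50, 0, 0, -4, 0, 50, 0, 0, -4, 0, 50, 0, 0, -3, 0, 50, 0, 0, -1.9, 0, 50, 0, 0, 0, 0, 0, 0, 0, 0, 0, 0, 0, 0, 0, 0, 0, 0, 0, 0, 0])

```text
clock: 2.25
position: [0.4221, 0.2511, 0.1237]
ee_rot: [-0.0, 0.995, 0.095, 0.001]
contact_force: [0.5, -0.7, 2.5]
width: 0.0083
```

Call:
carry_out(moves=[0, 0, 0, 0, 0, 0, 0, 0, 1, 0, 0, 0, 0, 2, 0, 0, 0, 0, 2, 0, 0, 0, 0, 2, 0, 0, 0, 0, 2, 0, 0, 0, 0, 2, 0, 0, 0, 0, 2, 0, 0, 0, 0, 0, 0, 0, 0, 0, 0, 0])

```text
clock: 3.25
position: [0.4204, 0.2509, 0.2521]
ee_rot: [0.0, 0.995, 0.095, -0.0]
contact_force: [-1.0, 0.2, -3.3]
width: 0.0081
```

Run:
```python
from h import *
s=manip.get_state();print({k:s[k] for k in("position","ee_rot","width","contact_force","moment","qd")})
w=snap("wrist","w2.png");a=snap("side","a2.png")
cv2.imwrite("pics/c2.png",cv2.hconcat([cv2.resize(w,(400,300)),a[130:430,200:600]])[:,:,::-1])
```

```text
{'position': array([0.42038962, 0.2509107 , 0.25205012]), 'ee_rot': array([ 3.15376699e-05,  9.95447133e-01,  9.53144277e-02, -4.04363866e-04]), 'width': 0.00805508380528709, 'contact_force': array([-0.96153693,  0.16590428, -3.27942231]), 'moment': array([-0.02789796,  0.20129005, -0.04151334]), 'qd': array([-0.0009606 ,  0.01629859,  0.03094464, -0.00341861, -0.00113242,
        0.0026807 ])}
```

View pics/c2.png

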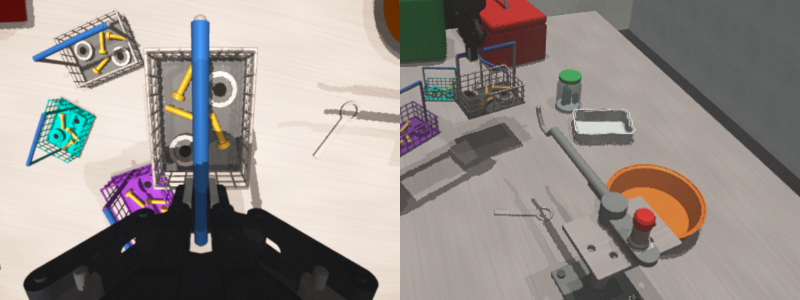

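The basket is held and hangs level or nearly so: about 3.3 N, with the bar from roughly (323,387) to (320,32) in full wrist pixels. I'll check tilt and offset next.

Run:
```python
from h import *
from scipy.spatial.transform import Rotation as R
from scipy.optimize import least_squares
w=cv2.imread("pics/w2.png").astype(int)
m=(w[:,:,0]>w[:,:,2]+50)&(w[:,:,0]>w[:,:,1]+30);m[:,:290]=0;m[:,360:]=0
v,u=np.nonzero(m);top=v.min();bot=v.max()
pt=(u[v<top+6].mean(),top);pb=(u[v>bot-6].mean(),bot);print(pt,pb)
st=dict(position=[.42038962,.2509107,.25205012],ee_rot=[3.15376699e-05,9.95447133e-01,9.53144277e-02,-4.04363866e-04])
E=ext("wrist",st);T=R.from_quat([9.95447133e-01,9.53144277e-02,-4.04363866e-04,3.15e-5]).as_matrix()
g=np.array(st["position"])-.019*T[:,2]
def ends(p):
    o,t,yaw,dy=p;ex,ey=T[:,0],T[:,1]
    d=np.cos(t)*(np.cos(yaw)*ex+np.sin(yaw)*ey)-np.sin(t)*np.array([0,0,1])
    return [g+dy*ey+(o+72.5e-3)*d,g+dy*ey+(o-72.5e-3)*d]
r=least_squares(lambda p:(proj("wrist",ends(p),E)-[pt,pb]).ravel(),[.04,0,0,0],x_scale=[.01,.1,.1,.01]);p=r.x
print("offset,tilt deg,yaw deg,dy",p[0],np.degrees(p[1:3]),p[3],r.cost)
e=ends(p);print(e,(e[0]+e[1])/2, np.degrees(np.arctan2(*(e[0]-e[1])[[1,0]])))
```

```text
(np.float64(319.702479338843), np.int64(31)) (np.float64(321.5), np.int64(392))
offset,tilt deg,yaw deg,dy 0.03684252208619799 [ 0.95137181 -0.25881964] -0.0005633030338619078 7.214142586564356
[array([0.52754407, 0.27269718, 0.26914596]), array([0.38532407, 0.24454291, 0.27167109])] [0.45643407 0.25862004 0.27040852] 11.19765559779629
```

Call:
carry_out(moves=[0, 0.2, -0.8, 0, 0, 0, 0.5, -1.6, 0, -0.012, 0, 0.7, -2.2, 0, -0.014, 0, 0.7, -2.4, 0, -0.014, 0, 0.8, -2.4, 0, -0.014, 0, 0.8, -2.4, 0, -0.014, 0, 0.7, -2.2, 0, -0.014, 0, 0.5, -1.6, 0, 0, 0, 0.3, -0.9, 0, 0, 0, 0.1, -0.5, 0, 0])

```text
clock: 4.35
position: [0.4739, 0.08, 0.2517]
ee_rot: [0.0, 0.999, 0.054, -0.001]
contact_force: [-0.1, 0.3, -3.7]
width: 0.0078
```

Call:
carry_out(moves=[0, 0, -0.5, 0, 0, 0, 0, -1.0, 0, 0, 0, 0, -1.3, 0, 0, 0, 0, -1.4, 0, 0, 0, 0, -1.3, 0, 0, 0, 0, -1.2, 0, 0, 0, 0, -0.8, 0, 0, 0, 0, -0.5, 0, 0, 0, 0, 0, 0, 0, 0, 0, 0, 0, 0])

```text
clock: 5.35
position: [0.474, 0.0012, 0.2523]
ee_rot: [-0.0, 0.999, 0.054, 0.0]
contact_force: [-0.8, -0.6, -3.9]
width: 0.0079
```

Run:
```python
from h import *
s=manip.get_state();print({k:s[k] for k in("position","ee_rot","width","contact_force","moment")})
w=snap("wrist","w3.png");a=snap("side","a3.png");c=snap("scene","s3.png")
A=cv2.resize(a[160:360,250:450],(400,400),interpolation=cv2.INTER_CUBIC);B=cv2.resize(w[:,80:560],(400,400))
cv2.imwrite("pics/c3.png",cv2.hconcat([B,A])[:,:,::-1])
```

```text
{'position': array([0.47403102, 0.00120195, 0.25232407]), 'ee_rot': array([-2.76285844e-04,  9.98526420e-01,  5.42670385e-02,  8.86917890e-06]), 'width': 0.00787349535097852, 'contact_force': array([-0.79252108, -0.64835103, -3.91337914]), 'moment': array([ 0.00691029,  0.1757986 , -0.00548502])}
```

View pics/c3.png

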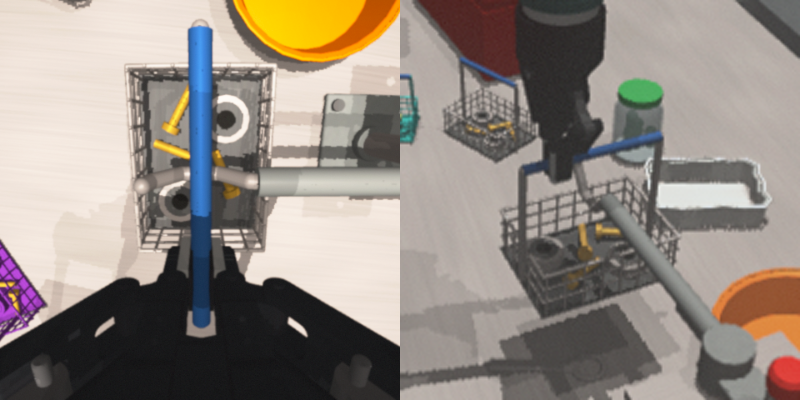

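The bar is above the hook. In full wrist pixels the tip is at about (250,223), the tube end at (390,217), and the bar runs from (320,28) to (322,388).

Run:
```python
from h import *
st=manip.get_state();E=ext("wrist",st)
t=atz("wrist",(250,223),.243,E);e=atz("wrist",(390,217),.235,E);print("tip",t,"tube",e,np.linalg.norm((t-e)[:2]))
a=atz("wrist",(320,28),.271,E);b=atz("wrist",(322,389),.272,E);print(a,b,(a+b)/2,np.linalg.norm(a-b))
d=(t-e)[:2];print(np.degrees(np.arctan2(d[1],d[0])),"seat",e[:2]+.034*d/np.linalg.norm(d)); print("ang bar",np.degrees(np.arctan2(*(a-b)[[1,0]])))
k=np.array([.5446,-.2917]);print(k+.299*(e[:2]-k)/np.linalg.norm(e[:2]-k))
```

```text
tip [0.50561462 0.03946884 0.243     ] tube [ 0.51404167 -0.02817924  0.235     ] 0.06817094645142426
[0.58362531 0.01434434 0.271     ] [ 0.43840788 -0.00240025  0.272     ] [0.51101659 0.00597204 0.2715    ] 0.1461830423401195
97.10086351016523 seat [0.50983871 0.00555998]
ang bar 6.5775549755675256
[0.51015823 0.0053097 ]
```

Call:
carry_out(moves=[0, -0.1, 0, -0.5, 0, 0, 0, 0, -0.7, 0, 0, 0, 0, -0.8, 0, 0, 0, 0, -0.8, 0, 0, 0, 0, -0.7, 0, 0, 0, 0, -0.6, 0, 0, 0, 0, -0.4, 0, 0, 0, 0, -0.3, 0, 0, 0, 0, -0.1, 0, 0, 0, 0, 0, 0])

```text
clock: 6.5
position: [0.4732, 0.001, 0.2038]
ee_rot: [0.0, 0.999, 0.054, 0.0]
contact_force: [-1.4, 0.5, -1.4]
width: 0.0084
```

Call:
carry_out(moves=[0, 0, 0, -0.1, 0, 0, 0, 0, -0.1, 0, 12, 0, 0, 0, 0, 30, 0, 0, 0, 0, 50, 0, 0, 0, 0, 50, 0, 0, 0, 0, 50, 0, 0, 0, 0, 50, 0, 0, 0.5, 0, 50, 0, 0, 1, 0, 50, 0, 0, 1.5, 0])

```text
clock: 7.5
position: [0.4727, 0.001, 0.2317]
ee_rot: [-0.0, 0.999, 0.054, -0.001]
contact_force: [-0.1, -0.4, -0.7]
width: 0.0431
```

Call:
carry_out(moves=[50, 0, 0, 2, 0, 50, 0, 0, 3, 0, 50, 0, 0, 3, 0, 50, 0, 0, 3, 0, 50, 0, 0, 3, 0, 50, 0, 0, 1, 0, 50, 0, 0, 0, 0, 50, 0, 0, 0, 0, 50, 0, 0, 0, 0, 50, 0, 0, 0, 0])

```text
clock: 8.5
position: [0.4725, 0.0011, 0.3799]
ee_rot: [-0.0, 0.999, 0.054, -0.001]
contact_force: [0.1, 0.0, 1.1]
width: 0.0431
```

Run:
```python
from h import *
s=manip.get_state();print({k:s[k] for k in("position","ee_rot","width","contact_force","moment")})
w=snap("wrist","w4.png");a=snap("side","a4.png");c=snap("scene","s4.png")
A=cv2.resize(a[180:380,270:470],(400,400),interpolation=cv2.INTER_CUBIC);B=cv2.resize(w[:,80:560],(400,400))
cv2.imwrite("pics/c4.png",cv2.hconcat([B,A])[:,:,::-1])
```

```text
{'position': array([0.47248308, 0.00106632, 0.37991176]), 'ee_rot': array([-2.40921122e-04,  9.98519846e-01,  5.43697153e-02, -1.41149439e-03]), 'width': 0.04308254094799044, 'contact_force': array([0.10792925, 0.0434417 , 1.14512218]), 'moment': array([-0.01634752,  0.04611411, -0.00472756])}
```

View pics/c4.png

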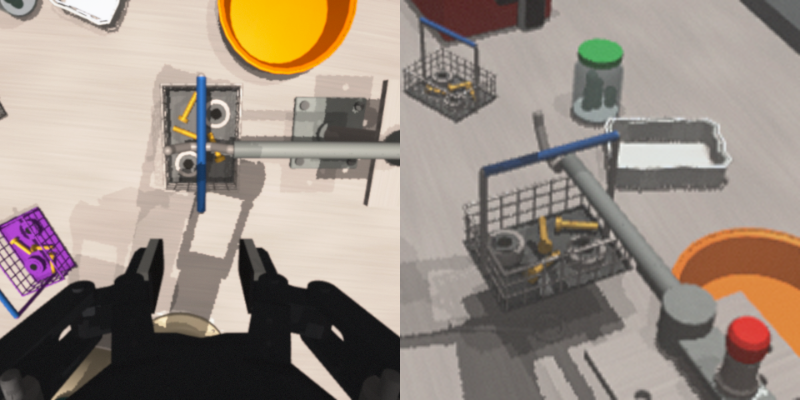

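The basket hangs in the hook: the bar's middle sits on it and the basket is clear of the tub and the gripper. Next is the knob.

Call:
carry_out(moves=[70, 0.7, -2, 0, 0.143, 70, 0.7, -3, 0, 0.143, 70, 0.7, -3, 0, 0.143, 70, 0.7, -3, 0, 0.143, 70, 0.7, -3, 0, 0.143, 70, 0.7, -3, 0, 0.143, 70, 0.7, -3, 0, 0.143, 70, 0.7, -3, 0, 0.143, 70, 0.8, -3, 0, 0.143, 70, 0.8, -3, 0, 0.143])

```text
clock: 9.65
position: [0.5452, -0.2903, 0.3809]
ee_rot: [-0.0, 0.716, 0.698, 0.0]
contact_force: [-0.2, 0.5, -0.2]
width: 0.0599
```

Call:
carry_out(moves=[70, 0, -0.25, 0, 0.141, 70, 0, 0, -1, 0, 70, 0, 0, -1, 0, 70, 0, 0, -1, 0, 70, 0, 0, -1, 0, 70, 0, 0, 0, 0, 70, 0, 0, 0, 0, 70, 0, 0, 0, 0, 70, 0, 0, 0, 0, 70, 0, 0, 0, 0])

```text
clock: 10.65
position: [0.5452, -0.2916, 0.3418]
ee_rot: [0.001, 0.668, 0.745, 0.0]
contact_force: [-0.3, 1.3, 0.0]
width: 0.06
```

Run:
```python
from h import *
from scipy.spatial.transform import Rotation as R
s=manip.get_state();print({k:s[k] for k in("position","width","qd","qpos","contact_force")},R.from_quat(np.roll(s["ee_rot"],-1)).as_matrix()[:,1])
E={"wrist":ext("wrist",s),"side":ext("side"),"scene":ext("scene")};O=[]
for n in E:
    w=snap(n,n[0]+"5.png").astype(int)
    m=((w[:,:,0]>130)&(w[:,:,1]<80)&(w[:,:,2]<80)).astype(np.uint8)
    if n=="wrist": k5=m
    N,l,stt,c=cv2.connectedComponentsWithStats(m)
    for i in range(1,N):
        if stt[i,4]>60: print(n,stt[i],c[i])
print(proj("wrist",[[.5446,-.2917,.273],[.5446,-.2917,.285]],E["wrist"]))
for n in("side","scene"):print(proj(n,[[.5446,-.2917,.273]]))
```

```text
{'position': array([ 0.54519592, -0.29160126,  0.3418195 ]), 'width': 0.06002589383685665, 'qd': array([-0.00034164,  0.00050854,  0.00303527,  0.00123586, -0.00180829,
       -0.00275382]), 'qpos': array([-6.03674829e-01,  3.06015457e-01,  1.19507938e+00,  8.25924565e-05,
        1.63945374e+00, -7.12589686e-01]), 'contact_force': array([-0.32699697,  1.34921583,  0.00784416])} [9.94073635e-01 1.08705549e-01 8.43896036e-04]
wrist [411   0  44  52 436] [427.89220183  15.05504587]
wrist [ 435    0  129  139 4959] [529.01290583  67.6686832 ]
wrist [310 242  28  30 561] [324.057041   255.19964349]
side [ 255  113   91   46 2117] [298.61880019 135.81058101]
side [290 120  15  16  68] [297.07352941 127.20588235]
scene [ 425   54  100   87 5308] [476.85022607  97.27637528]
scene [ 287  339  100   92 1588] [328.7197733  360.19206549]
[[321.49323166 253.64008113]
 [321.52665786 260.01408894]]
[[443.34255599 350.35663834]]
[[173.08745718 360.51152095]]
```

View pics/w5.png

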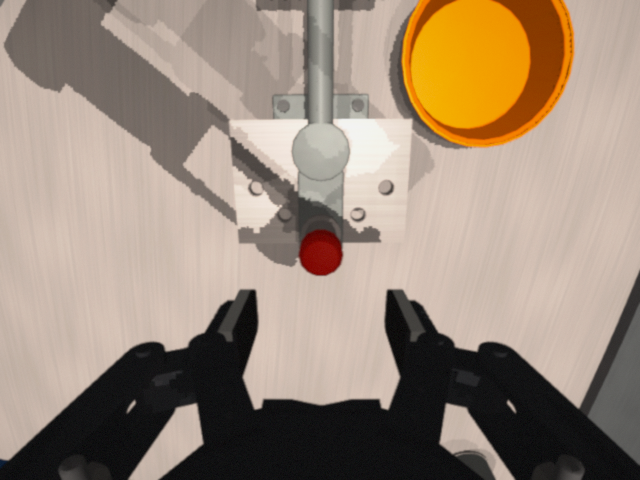

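The knob shows at (321,252), 1-2 px from its predicted place, with the hub and tube straight ahead. The jaws are centred on it within about 1-2 mm.

Call:
carry_out(moves=[70, -0.1, 0.1, -1.5, 0, 70, 0, 0, -2, 0, 70, 0, 0, -2, 0, 70, 0, 0, -1.5, 0, 70, 0, 0, -1, 0, 70, 0, 0, -0.6, 0, 60, 0, 0, 0, 0, 48, 0, 0, 0, 0, 42, 0, 0, 0, 0, 38, 0, 0, 0, 0])

```text
clock: 11.8
position: [0.5444, -0.2907, 0.2561]
ee_rot: [0.001, 0.668, 0.745, 0.0]
contact_force: [0.6, -0.2, 0.2]
width: 0.0326
```

Call:
carry_out(moves=[34, 0, 0, 0, 0, 30, 0, 0, 0, 0, 20, 0, 0, 0, 0, 10, 0, 0, 0, 0, 10, 0, 0, 0, 0, 10, 0, 0, 0, 0, 10, 0, 0, 0, 0, 10, 0, 0, 0, 0, 10, 0, 0, 0, 0, 10, 0, 0, 0, 0])

```text
clock: 12.8
position: [0.5447, -0.2907, 0.2565]
ee_rot: [0.001, 0.668, 0.745, 0.0]
contact_force: [2.0, 0.8, 5.3]
width: 0.0276
```

Call:
carry_out(moves=[10, 0, 0, 0.2, 0, 10, 0, 0, 0.2, 0, 10, 0, 0, 0.2, 0, 10, 0, 0, 0.2, 0, 10, 0, 0, 0.2, 0, 10, 0, 0, 0.2, 0, 10, 0, 0, 0.2, 0, 10, 0, 0, 0, 0, 10, 0, 0, 0, 0, 10, 0, 0, 0, 0], squeeze=90)

```text
clock: 13.8
position: [0.5446, -0.2905, 0.2658]
ee_rot: [-0.001, 0.668, 0.745, 0.0]
contact_force: [5.4, -2.1, -13.6]
width: 0.0275
```

Call:
carry_out(moves=[10, 0.1, 0, 0, 0, 10, 0, 0, 0.1, 0, 10, 0, 0, 0.1, 0, 10, 0, 0, 0.1, 0, 10, 0, 0, 0.1, 0, 10, 0, 0, 0.1, 0, 10, 0, 0, 0.1, 0, 10, 0, 0, 0.1, 0, 10, 0, 0, 0.1, 0, 10, 0, 0, 0, 0])

```text
clock: 14.8
position: [0.5445, -0.2904, 0.2728]
ee_rot: [-0.003, 0.668, 0.744, -0.0]
contact_force: [5.4, -4.6, -31.1]
width: 0.0273
```

Call:
carry_out(moves=[10, 0, 0, 0.1, 0, 10, 0, 0, 0, 0, 10, 0, 0, 0.1, 0, 10, 0, 0, 0, 0, 10, 0, 0, 0, 0, 10, 0, 0, 0, 0, 10, 0, 0, 0, 0, 10, 0, 0, 0, 0, 10, 0, 0, 0, 0, 10, 0, 0, 0, 0])

```text
clock: 15.8
position: [0.5444, -0.2904, 0.2729]
ee_rot: [-0.004, 0.668, 0.744, -0.001]
contact_force: [8.2, -5.8, -37.0]
width: 0.0271
```

Call:
carry_out(moves=[10, 0, 0, -0.1, 0, 10, 0, 0, -0.1, 0, 10, 0.1, 0, 0, 0, 10, 0, 0, 0, 0, 10, 0, 0, 0, 0, 10, 0, 0, 0, 0, 10, 0, 0, 0, 0, 10, 0, 0, 0, 0, 10, 0, 0, 0, 0, 10, 0, 0, 0, 0])

```text
clock: 16.8
position: [0.5444, -0.2905, 0.2728]
ee_rot: [-0.003, 0.668, 0.744, -0.001]
contact_force: [3.1, -5.2, -30.0]
width: 0.0277
```

Run:
```python
from h import *
s=manip.get_state();print({k:s[k] for k in("clock","position","width","contact_force","moment")})
a=snap("side","a6.png");c=snap("scene","s6.png")
A=cv2.resize(a[180:380,270:470],(400,400),interpolation=cv2.INTER_CUBIC);B=cv2.resize(c[200:440,130:370],(400,400),interpolation=cv2.INTER_CUBIC)
cv2.imwrite("pics/c6.png",cv2.hconcat([B,A])[:,:,::-1])
# compare static things against earlier side view (hook region, basket, tub, tray)
b=cv2.imread("pics/a4.png")[:,:,::-1]
for nm,(y0,y1,x0,x1) in dict(hookbasket=(235,340,295,395),tray=(235,275,370,440)).items():
    g=[cv2.cvtColor(np.ascontiguousarray(i[y0:y1,x0:x1]),cv2.COLOR_RGB2GRAY).astype(np.float32) for i in(a,b)]
    print(nm,cv2.phaseCorrelate(g[1],g[0]))
```

```text
{'clock': 16.8, 'position': array([ 0.54444043, -0.2904808 ,  0.27283837]), 'width': 0.02768938017279962, 'contact_force': array([  3.11159919,  -5.17779011, -30.01338376]), 'moment': array([-0.81427062, -1.19792915, -0.06463239])}
hookbasket ((0.27439495491243804, 0.04735728442423692), 0.9405212947174355)
tray ((-0.010592362280128498, 0.366674143351279), 0.6565642767068413)
```

View pics/c6.png

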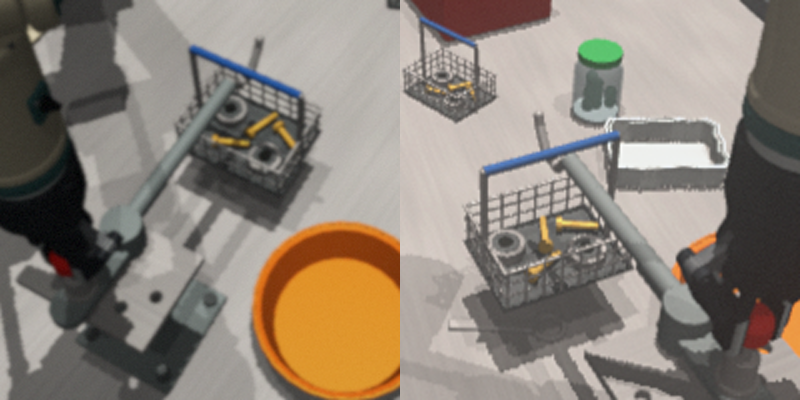

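The basket still hangs with its image shift under 0.3 px, so the arm has not swung. The knob is held up at the stop, and nothing else appears to have moved.

```bash
python3 -c "
from rig import manip
s=manip.get_state();print(s['position'],s['contact_force'],s['width']);manip.sign_off()"
```

```text
[ 0.54445189 -0.29045148  0.27286537] [  3.87031298  -4.70712566 -30.90514423] 0.027378212204538843
the job is handed in; nothing more can be done
```

The basket hangs by the middle of its blue handle in the chrome hook, released. The gripper is still holding the red knob pulled up to its stop. I handed the job in at about 17 s of the 64 s allowed.

**Plunger:** The TCP rose 16.3 mm, and further pulling raised only the force, from 31 to 37 N, with no more travel. I eased it back to about 30 N, where the spring alone would pull 17 N. The pin itself was not visible in the pictures, so "clear of its hole" rests on that lift and the force.

**Swing arm:** In the side view the hook and basket shifted by less than 0.3 px between hanging the basket and the last picture, so the arm has not swung. A sideways force of about 4 to 5 N per axis remains at the knob.

**Tub, jar, foil tray and opener:** None of them looks moved in the last pictures. I compared only the foil tray numerically (0.4 px); the others I judged by eye.

**Disagreement:** The gripper read 27.4 to 27.7 mm across the 30 mm knob, and about 8 mm across the 10 mm bar. I took this as give in the pads, since neither grip slipped.

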